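Change a sole-finishing bench over from the blue to the green extraction point

ROBOT

A 6-joint arm with a two-finger parallel gripper is mounted at the origin on the work surface. World frame = base frame: x ahead of the robot, y to its left, z up, the work surface at z = 0. Lengths are in m, angles in rad, forces in N, time in s.
With the tool pointing down it reaches from about 0.325 to 1 m from the base axis. Payload 5.1 kg.
Tool frame: the origin (TCP) lies midway between the tips of the shut fingers; the grasp point (between the pads) lies 19 mm behind it; z points along the fingers, y is the line along which they close (so a half turn about z gives the same grasp; the last joint's range is limited). The gripper opens to 85 mm and grips with 20 to 120 N. Pads are 22 mm wide; open, the fingers measure 114 mm over their backs; the gripper's body (76 mm by 85 mm) begins 54 mm behind the grasp point. The pads swing forward as they close: fully open they stand 13 mm farther back than shut.
Start: joints at [1.09, 0.124, 1.65, -0, 1.367, -0.083], TCP at [0.252, 0.599, 0.231] pointing down, gripper open.
Joint ranges: [-2.61, 2.61], [-1.02, 2.33], [0.03, 2.71], [-1.35, 4.49], [0.32, 2.68], [-2.91, 2.91]. Speed limits (rad/s): [2.57, 2.57, 3.14, 3.14, 3.14, 3.14].

INTERFACE

Orientations are given as a rotation vector (axis times angle).
In Python, from station import telemetry, camera, finish_job gives the robot as it stands.
- The arm moves only by the tool play_rows, never from a script. Its argument "targets" is a list of rows, each an object of numbers: "grip": the gripper command: -1 is fully open, 1 is shut, values between are in proportion; "x", "y", "z": the shift along the tool's x, y, z in m; "roll": the turn about the tool's z in rad. A call has exactly 10 rows; each row is the pose to reach, as a shift and turn from the pose commanded when the call began, along the tool's axes at that moment; what a row does not reach only later rows make up. A row lasts 1/12 s, in which the tool goes at most 41.7 mm and 7.16 degrees, less where a joint would pass 70% of its speed; a pose out of reach is approached as far as the arm can. A call with a gripper value outside its range is refused whole. The fingers move at their own pace and stop on an object; the grip force is fixed at half the most. Time passes only in rows, so rows that repeat a pose let the fingers close, or fill a call up. It gives the time, the measured TCP pose, the force, the opening and the grip force at its end, in the units of the state.
- telemetry.get_obs(): the state, without advancing time (a new reading comes with each control period).
- camera(name): name is "scene" or "top" or "wrist"; returns a dict with "img" (420x560x3 uint8, blue, green, red), "intrinsics" (3x3 intrinsics, pixels), "cam_to_world" (4x4, takes a point from camera to world coordinates); the wrist camera has in their place "T_tool_cam" (4x4, takes a point from camera to tool coordinates, whose origin is the TCP and whose axes are the flange's). Camera axes: x right, y down, z forward; pixel columns grow to the right and rows downward; lengths in m; the calibration is good to about 2 mm. A picture is of the moment at which its call begins: read the wrist's pose just before it. There is no depth.
- finish_job(): hands the job in; it is judged then, once.
The state is a dict: "time": time; "joint_pos": joint angles; "joint_vel": joint speeds; "tau": joint torques, N m; "tool_pos": TCP position; "orientation": TCP orientation; "wrist_force": force on the tool from outside, world axes, zero at the start; "ft_torque": the same for the moment, N m; "width": opening from 0.0 (shut) to 1.0 (fully open); "grasp_force": force on a finger pad.
Only numpy, scipy, OpenCV 4.12 (cv2) and the standard library are available. Lean on these libraries where they do the work, as an engineer would, in place of code of your own. Each camera call takes 0.05 s, during which the arm holds its last target. There are 200 camera calls.

TASK

Change this sole-finishing bench over from the blue extraction point to the green one: bring the red-knobbed changeover lever from the blue side to upright centre off and leave it there for at least two seconds so the fan runs down, then push the blue gate fully down, and after that pull the green gate fully up. Next move the white sole from the blue rest and set it down gently, squarely in the middle of the green rest, lying along it with the tread still up, and only then throw the lever fully over to the green side. Leave everything else on the bench where it is.

Things in the scene. Friction and masses are not known exactly. Their poses are not given: they have to be found in the camera images.
- switch: changeover switch: grey box 110 (x) x 90 (y) x 56 (z) mm fixed to the table, origin under its middle at table height, blue marks on its +y side, green marks on its -y side and a white line between. The lever's pivot is on its z axis, 60 mm above the origin; the lever swings about the switch's x axis
- lever (a joint): changeover lever angle, rad: 0 = upright, centre off; negative = leaning to the blue side (switch +y), positive = leaning to the green side (switch -y); stops at -0.65 and +0.65. No springs or detents: it stays where it is left, and takes about 2 N at the knob to move
- lever_knob (a point): centre of the red ball knob, 30 mm across, on a 12 mm rod, 100 mm from the pivot; so 160 mm above the table when upright and, at angle q, at switch y = -100 sin q mm, z = 60 + 100 cos q mm
- station_blue: blue extraction point, fixed, on the left or the right: a rest for a sole with, behind it (+x), hood, slide gate, blue fan and duct. Origin at table height under the rest's middle; x from rest to hood, y along the rest, z up. Hood and gate frame: x = 95 to 152 mm, 120 mm wide, 110 mm tall; the fan behind is up to 146 mm tall
- station_green: green extraction point, fixed, on the left or the right: a rest for a sole with, behind it (+x), hood, slide gate, green fan and duct. Origin at table height under the rest's middle; x from rest to hood, y along the rest, z up. Hood and gate frame: x = 95 to 152 mm, 120 mm wide, 110 mm tall; the fan behind is up to 146 mm tall
- rest_blue (a point): middle of the blue rest's flat top, 30 mm above the table, axes as the station's. The cork pad is 116 (x) x 246 (y) mm, in a blue border 136 x 266 mm outside and 4 mm lower. The white sole starts here
- rest_green (a point): middle of the green rest's flat top, 30 mm above the table, axes as the station's. The cork pad is 116 (x) x 246 (y) mm, in a green border 136 x 266 mm outside and 4 mm lower. Starts empty
- gate_blue (a joint): the blue slide gate, m: 0 = blade fully down (shut), 0.07 = fully up (open), the end stops. It stays where left; lifting takes about 6 N, pushing down about 3 N. Starts open
- gate_green (a joint): the green slide gate, m: 0 = blade fully down (shut), 0.07 = fully up (open), the end stops. It stays where left; lifting takes about 6 N, pushing down about 3 N. Starts shut or nearly so
- gate_blue_handle (a point): middle of the blue gate's grip, a blue block 14 (station x) x 60 (station y) x 30 (z) mm on top of the blade, at station x = 140 mm, y = 0. Axes as the station's. With the gate shut it is 136 mm above the table, the frame's top edge 26 mm below it; it rises straight up with the gate
- gate_green_handle (a point): middle of the green gate's grip, a green block 14 (station x) x 60 (station y) x 30 (z) mm on top of the blade, at station x = 140 mm, y = 0. Axes as the station's. With the gate shut it is 136 mm above the table, the frame's top edge 26 mm below it; it rises straight up with the gate
- sole: rigid white shoe sole, tread and purple patches up, 28 mm thick, 0.25 kg. Origin at its underside at mid-length; y along it to the toe, z up. Forefoot 88 mm wide at y = +70 mm, heel 66 mm wide at y = -82 mm, ends at y = -115 and +114 mm. Grip it across the straight waist, 56 mm wide (x), y = -45 to +8 mm; balance point near y = +5 mm. Starts flat, along the blue rest
- old_sole: black shoe sole with orange patches, about 90 x 230 mm, 28 mm thick, lying at the left; bystander. Origin at its underside
- primer_jar: jar with a blue cap, 64 mm across, 100 mm tall, standing behind the switch; bystander. Origin at the centre of its underside
- tape_roll: yellow ring, 90 mm across, 24 mm tall, lying behind the switch; bystander. Origin at the centre of its underside
- glue_brush: hand brush lying on the table near the robot; bystander. Origin at its underside
- hammer: hammer lying at the right; bystander. Origin at its underside
- solvent_can: closed can, 70 mm across, 140 mm tall, standing at the right; bystander. Origin at the centre of its underside
- plug_tray: grey open tray 120 x 100 x 40 mm at the left; bystander. Origin at the centre of its underside

How it is judged:
On the way, in this order (a step that is already met when the one before it is completed fails the run):
1. the lever stands at centre off for two seconds (value of joint lever between -0.12 and 0.12 rad), for 2 s.
2. with the lever off, the blue gate is fully down (all of step 1 and value of joint gate_blue below 0.006 m), for 0.2 s.
3. with the lever off, the green gate is fully up (all of step 1 and value of joint gate_green above 0.062 m), for 0.2 s.
4. with the lever off, the sole rests released in the middle of the green rest (all of step 1 and x of sole in the frame of station_green between -0.02 and 0.02 m and y of sole in the frame of station_green between -0.02 and 0.02 m and z of sole in the frame of station_green below 0.036 m and angle between the y axis of sole and the y axis of station_green, either way round below 0.2 rad and angle between sole's own z axis and vertical below 0.1 rad and contact force between sole and the fingers below 0.1 N and linear speed of sole below 0.02 m/s), for 0.3 s.
5. the lever is fully over to the green side (value of joint lever above 0.52 rad), for 0.2 s.
At the end, for the whole second after the job is handed in: lever beyond 0.52 rad on the green side; blue gate within 6 mm of shut, green gate above 62 mm of its 70; the sole at rest and released on the green rest, tread up (within 0.1 rad of level), its origin within 20 mm of the rest's middle along each axis and within 0.2 rad of its length (value of joint lever above 0.52 rad and value of joint gate_blue below 0.006 m and value of joint gate_green above 0.062 m and x of sole in the frame of station_green between -0.02 and 0.02 m and y of sole in the frame of station_green between -0.02 and 0.02 m and z of sole in the frame of station_green below 0.036 m and angle between the y axis of sole and the y axis of station_green, either way round below 0.2 rad and angle between sole's own z axis and vertical below 0.1 rad and contact force between sole and the fingers below 0.1 N and linear speed of sole below 0.02 m/s); the robot touches nothing.
It fails at once if the lever is on the green side (beyond 0.25 rad) before the blue gate is down, the green gate up and the sole on the green rest (value of joint lever above 0.25 rad and (value of joint gate_blue above 0.012 m or value of joint gate_green below 0.055 m or not (x of sole in the frame of station_green between -0.02 and 0.02 m and y of sole in the frame of station_green between -0.02 and 0.02 m and z of sole in the frame of station_green below 0.036 m and angle between the y axis of sole and the y axis of station_green, either way round below 0.2 rad and angle between sole's own z axis and vertical below 0.1 rad))).
It fails at once if the lever is on the blue side (beyond -0.25 rad) with the blue gate down or the green gate raised (value of joint lever below -0.25 rad and (value of joint gate_blue below 0.025 m or value of joint gate_green above 0.03 m)).
It fails at once if the sole is dropped or thrown onto the green rest: faster than 0.4 m/s within 15 mm of its top (x of sole in the frame of station_green between -0.1 and 0.1 m and y of sole in the frame of station_green between -0.15 and 0.15 m and z of sole in the frame of station_green below 0.045 m and linear speed of sole above 0.4 m/s).
It fails at once if the sole is tipped by more than 0.7 rad (angle between sole's own z axis and vertical above 0.7 rad).
It fails at once if a bystander is moved by more than 20 mm (distance of any of old_sole, primer_jar, tape_roll, glue_brush, hammer, solvent_can, plug_tray from where it was at the start of the episode above 0.02 m).
It also fails if it takes over 72 s, if anything falls off the work surface, if the arm or the gripper's body presses on something with over 40 N, if the wrist force passes 120 N, or if a joint passes its speed limit or range.

## Working session

There is one attempt and no reset: what is moved stays moved. The work goes in short steps, Python scripts to look and compute and a tool call to move; the robot and the scene stay as the last step left them, time stands still between calls to the robot, and variables do not carry over. Pictures are saved under pics/ and viewed, at most 10 in all, crops included, and the job is handed in when it is done.

Besides the shell and the picture viewer there is one more tool, called after "Request:" by a JSON object that holds its "name" and its "arguments". play_rows: Moves the arm, as the interface text tells. Its arguments: {"type":"object","properties":{"targets":{"type":"array"}},"required":["targets"]}

```bash
mkdir -p pics; cat > h.py <<'E'
import numpy as np,cv2
from scipy.spatial.transform import Rotation as R
from station import telemetry,camera
def T():
    o=telemetry.get_obs();M=np.eye(4);M[:3,:3]=R.from_rotvec(o['orientation']).as_matrix();M[:3,3]=o['tool_pos'];return M
def pix2w(K,C,u,v,z):
    d=C[:3,:3]@np.linalg.solve(K,[u,v,1.]);o=C[:3,3];return o+d*(z-o[2])/d[2]
def w2pix(K,C,p):
    q=np.linalg.inv(C)@np.append(p,1);q=K@q[:3];return q[:2]/q[2]
def totool(p):
    return (np.linalg.inv(T())@np.append(p,1))[:3]
E
python3 - <<'E'
from h import *
o=telemetry.get_obs();print(o['time'],o['tool_pos'],o['orientation'],o['width'])
print(T().round(3))
for n in('top','scene'):
    c=camera(n);cv2.imwrite(f'pics/{n}0.png',c['img']);np.savez(f'{n}0.npz',K=c['intrinsics'],C=c['cam_to_world']);print(c['intrinsics'],c['cam_to_world'].round(3))
E
```

```text
0.0 [0.25154859 0.59867936 0.2300657 ] [-0.62063234 -3.07910583  0.00314189] 0.9988620103543323
[[-0.922  0.387 -0.001  0.252]
 [ 0.387  0.922 -0.002  0.599]
 [ 0.    -0.002 -1.     0.23 ]
 [ 0.     0.     0.     1.   ]]
[[463.4900223    0.         278.27062926]
 [  0.         463.4900223  208.83741249]
 [  0.           0.           1.        ]] [[-0.026 -0.987  0.16   0.263]
 [-0.999  0.03   0.021 -0.015]
 [-0.025 -0.159 -0.987  1.523]
 [ 0.     0.     0.     1.   ]]
[[530.12795008   0.         267.92420325]
 [  0.         530.12795008 214.58222399]
 [  0.           0.           1.        ]] [[ 0.695  0.377 -0.613  1.542]
 [ 0.719 -0.367  0.59  -1.01 ]
 [-0.003 -0.85  -0.526  1.038]
 [ 0.     0.     0.     1.   ]]
```

View pics/top0.png

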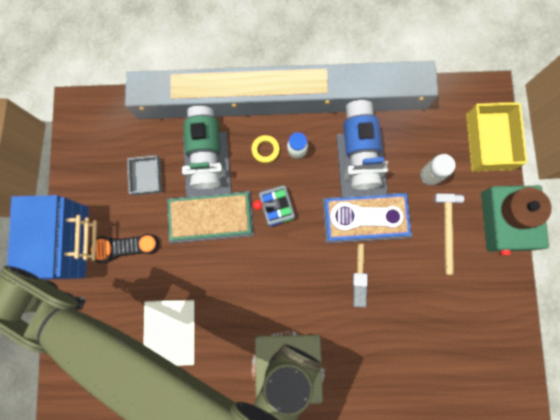

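View pics/scene0.png

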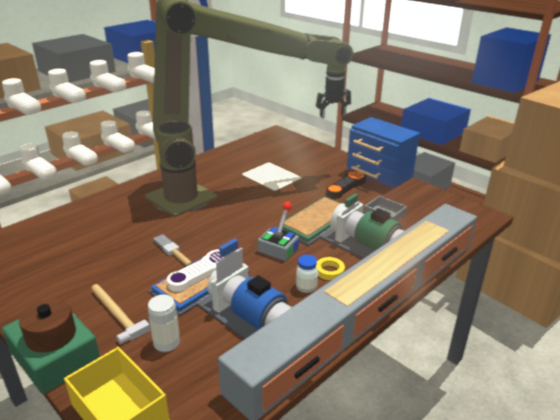

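```bash
python3 - <<'E'
import cv2
i=cv2.imread('pics/top0.png')[90:250,155:420];cv2.imwrite('pics/c1.png',cv2.resize(i,None,fx=3,fy=3,interpolation=cv2.INTER_CUBIC))
E
```

```text
(no output)
```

View pics/c1.png

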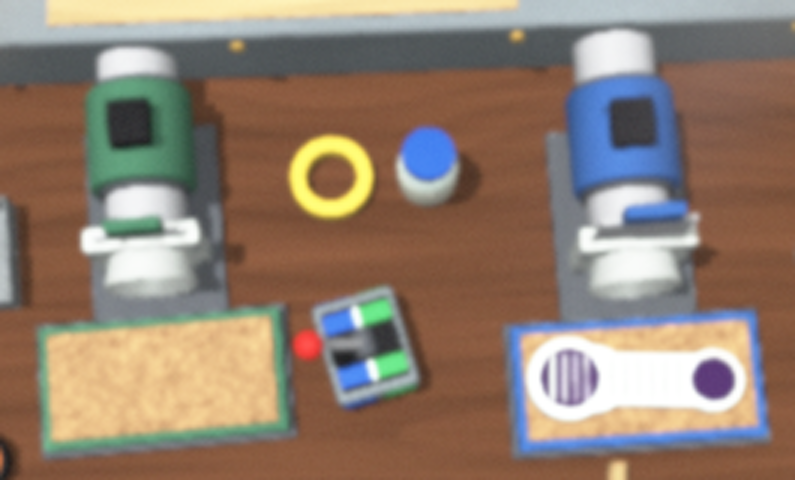

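```bash
python3 - <<'E'
from h import *
d=np.load('top0.npz');K,C=d['K'],d['C']
f=lambda u,v,z:pix2w(K,C,155+(u+.5)/3-.5,90+(v+.5)/3-.5,z)
for n,c,z in(('green',[(48,332),(277,318),(285,428),(54,443)],.03),('blue',[(519,332),(752,320),(759,430),(527,443)],.03),('switch',[(312,304),(388,288),(418,380),(342,402)],.056)):
    p=np.array([f(*q,z) for q in c]);m=p.mean(0)
    ya=p[0]+p[3]-p[1]-p[2];xa=p[0]+p[1]-p[2]-p[3]
    print(n,m.round(4),'yaw from y',np.arctan2(-ya[0],ya[1]).round(3),'from x',np.arctan2(xa[1],xa[0]).round(3),np.linalg.norm(ya)/2,np.linalg.norm(xa)/2)
    if n!='switch':
        a=np.arctan2(-ya[0],ya[1]);print(' handle est',m[:2]+.14*np.array([np.cos(a),np.sin(a)]))
print('knob',f(308,345,.06+.1*np.cos(.65)))
print('gh top',f(134,224,.151),'bh top',f(655,210,.221))
t,h=f(526,376,.05),f(747,379,.05);print('sole toe/heel',t,h,'mid',(t+h)/2,'len',np.linalg.norm(t-h),np.arctan2(-(t-h)[0],(t-h)[1]))
print('jar',f(428,150,.1),'can?')
E
```

```text
green [0.487  0.2402 0.03  ] yaw from y 0.034 from x 0.06 0.25153893474705824 0.12204943660442052
 handle est [0.6268769 0.2449679]
blue [ 0.4707 -0.2724  0.03  ] yaw from y 0.025 from x 0.01 0.2505573598203691 0.12057732205139572
 handle est [ 0.61065533 -0.26896576]
switch [0.5164 0.0218 0.056 ] yaw from y 0.218 from x 0.276 0.08387181358622996 0.10822496536272808
knob [0.50191925 0.07723438 0.13960838]
gh top [0.63046323 0.2517366  0.151     ] bh top [ 0.60923522 -0.26406734  0.221     ]
sole toe/heel [ 0.47675519 -0.14917131  0.05      ] [ 0.46658836 -0.38327982  0.05      ] mid [ 0.47167178 -0.26622557  0.05      ] len 0.23432916706709228 -0.04340057170413429
jar [ 0.71474723 -0.05151277  0.1       ] can?
```

Request:
{"name": "play_rows", "arguments": {"targets": [{"grip": -1,"x": -0.02,"y": -0.018,"z": 0,"roll": 0.09},{"grip": -1,"x": -0.05,"y": -0.044,"z": 0,"roll": 0.18},{"grip": -1,"x": -0.08,"y": -0.07,"z": 0,"roll": 0.28},{"grip": -1,"x": -0.11,"y": -0.097,"z": 0,"roll": 0.37},{"grip": -1,"x": -0.14,"y": -0.124,"z": 0,"roll": 0.46},{"grip": -1,"x": -0.17,"y": -0.15,"z": 0,"roll": 0.55},{"grip": -1,"x": -0.2,"y": -0.177,"z": 0,"roll": 0.64},{"grip": -1,"x": -0.23,"y": -0.204,"z": 0,"roll": 0.74},{"grip": -1,"x": -0.26,"y": -0.23,"z": 0,"roll": 0.83},{"grip": -1,"x": -0.28,"y": -0.248,"z": 0,"roll": 0.92}]}}

```text
time: 0.93
tool_pos: [0.4145, 0.2593, 0.2309]
orientation: [1.931, 2.478, -0.001]
wrist_force: [-0.7, 0.4, -0.2]
width: 1.003
grasp_force: 0.0
```

```bash
python3 - <<'E'
from h import *
print(T().round(3));print(totool([.503,.077,.23]))
c=camera('wrist');M=c['T_tool_cam'];print(M.round(3))
w=T()@M;print([ (n,w2pix(c['intrinsics'],w,p).round()) for n,p in(('gh',[.63,.25,.151]),('knob',[.502,.077,.14]))])
E
```

```text
[[-0.244  0.97   0.     0.415]
 [ 0.97   0.244 -0.001  0.259]
 [-0.001 -0.    -1.     0.231]
 [ 0.     0.     0.     1.   ]]
[-0.19839656  0.04124647  0.00111073]
[[-0.    -0.952 -0.307  0.08 ]
 [ 1.    -0.     0.001  0.001]
 [-0.001 -0.307  0.952 -0.143]
 [ 0.     0.     0.     1.   ]]
[('gh', array([543., 291.])), ('knob', array([321., 413.]))]
```

Request:
{"name": "play_rows", "arguments": {"targets": [{"grip": -1,"x": -0.03,"y": 0.006,"z": -0.005,"roll": 0},{"grip": -1,"x": -0.065,"y": 0.014,"z": -0.01,"roll": 0},{"grip": -1,"x": -0.1,"y": 0.021,"z": -0.015,"roll": 0},{"grip": -1,"x": -0.135,"y": 0.028,"z": -0.02,"roll": 0},{"grip": -1,"x": -0.165,"y": 0.035,"z": -0.025,"roll": 0},{"grip": -1,"x": -0.185,"y": 0.038,"z": -0.025,"roll": 0},{"grip": -1,"x": -0.195,"y": 0.041,"z": -0.025,"roll": 0},{"grip": -1,"x": -0.198,"y": 0.041,"z": -0.025,"roll": 0},{"grip": -1,"x": -0.198,"y": 0.041,"z": -0.025,"roll": 0},{"grip": -1,"x": -0.198,"y": 0.041,"z": -0.025,"roll": 0}]}}

```text
time: 1.82
tool_pos: [0.5026, 0.0815, 0.2558]
orientation: [-1.922, -2.484, 0.001]
wrist_force: [-0.2, 0.5, 0.4]
width: 1.001
grasp_force: 0.0
```

```bash
python3 - <<'E'
from h import *
t=T();print(t[:3,3])
c=camera('wrist');w=t@c['T_tool_cam'];K=c['intrinsics'];cv2.imwrite('pics/w1.png',c['img'])
np.savez('w1.npz',K=K,C=w)
b,g,r=[c['img'][:,:,i].astype(int) for i in range(3)]
m=((r>120)&(g<70)&(b<70)).astype(np.uint8)
n,l,s,ce=cv2.connectedComponentsWithStats(m);k=1+s[1:,4].argmax();print(s[k],ce[k])
p=pix2w(K,w,*ce[k],.1396);print('knob',p,totool(p));print(w2pix(K,w,[.502,.077,.14]))
E
```

```text
[0.5025896  0.08152555 0.25578179]
[261 194  34  35 976] [277.52254098 211.47336066]
knob [0.50404892 0.07745778 0.1396    ] [-0.00459285  0.00043214  0.11629381]
[274.98319261 211.54169247]
```

View pics/w1.png

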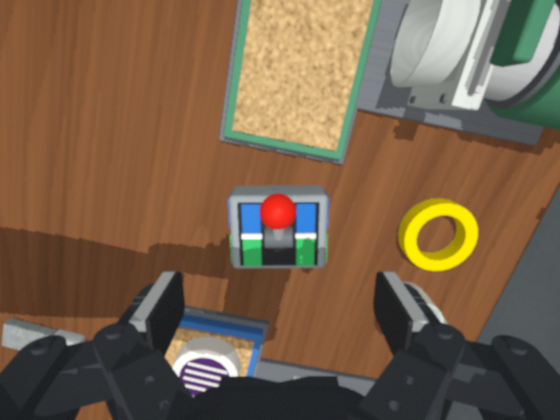

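Request:
{"name": "play_rows", "arguments": {"targets": [{"grip": -1,"x": -0.002,"y": 0.001,"z": 0.02,"roll": 0},{"grip": -1,"x": -0.004,"y": 0.001,"z": 0.05,"roll": 0},{"grip": -0.4,"x": -0.004,"y": 0.001,"z": 0.08,"roll": 0},{"grip": -0.2,"x": -0.004,"y": 0.001,"z": 0.11,"roll": 0},{"grip": 0,"x": -0.004,"y": 0.001,"z": 0.13,"roll": 0},{"grip": 0,"x": -0.004,"y": 0.001,"z": 0.136,"roll": 0},{"grip": 0,"x": -0.004,"y": 0.001,"z": 0.136,"roll": 0},{"grip": 0.3,"x": -0.004,"y": 0.001,"z": 0.136,"roll": 0},{"grip": 1,"x": -0.004,"y": 0.001,"z": 0.136,"roll": 0},{"grip": 1,"x": -0.004,"y": 0.001,"z": 0.136,"roll": 0}]}}

```text
time: 2.7
tool_pos: [0.5028, 0.0775, 0.1212]
orientation: [-1.919, -2.481, 0.006]
wrist_force: [-11.6, 1.2, 2.0]
width: 0.316
grasp_force: 58.8
```

```bash
python3 - <<'E'
from h import *
d=np.load('w1.npz');K,w=d['K'],d['C']
p=np.array([pix2w(K,w,u,v,.056) for u,v in((230,188),(327,186),(327,268),(231,268))]);print('switch',p.mean(0),p)
o=telemetry.get_obs();print(o['tool_pos'],o['width'],o['grasp_force'],o['wrist_force'])
E
```

```text
switch [0.51706414 0.03130061 0.056     ] [[ 0.45473288  0.06383046  0.056     ]
 [ 0.55460295  0.09198347  0.056     ]
 [ 0.5833261  -0.00134056  0.056     ]
 [ 0.47559464 -0.02927095  0.056     ]]
[0.50278684 0.07754229 0.12124392] 0.3161685066360011 58.78054618835449 [-11.60860145   1.15624465   2.03265927]
```

Request:
{"name": "play_rows", "arguments": {"targets": [{"grip": 1,"x": -0.006,"y": 0,"z": -0.004,"roll": 0},{"grip": 1,"x": -0.013,"y": 0,"z": -0.008,"roll": 0},{"grip": 1,"x": -0.022,"y": 0,"z": -0.012,"roll": 0},{"grip": 1,"x": -0.031,"y": 0,"z": -0.0155,"roll": 0},{"grip": 1,"x": -0.041,"y": 0,"z": -0.018,"roll": 0},{"grip": 1,"x": -0.05,"y": 0,"z": -0.0195,"roll": 0},{"grip": 1,"x": -0.057,"y": 0,"z": -0.02,"roll": 0},{"grip": 1,"x": -0.057,"y": 0,"z": -0.02,"roll": 0},{"grip": 1,"x": -0.057,"y": 0,"z": -0.02,"roll": 0},{"grip": 1,"x": -0.057,"y": 0,"z": -0.02,"roll": 0}]}}

```text
time: 3.53
tool_pos: [0.5206, 0.022, 0.1418]
orientation: [1.922, 2.482, 0.003]
wrist_force: [-0.2, -0.1, 0.4]
width: 0.001
grasp_force: 0.0
```

Request:
{"name": "play_rows", "arguments": {"targets": [{"grip": 0.5,"x": 0,"y": 0,"z": 0,"roll": 0},{"grip": 0,"x": 0,"y": 0,"z": 0,"roll": 0},{"grip": -0.1,"x": 0,"y": 0,"z": 0,"roll": 0},{"grip": -0.2,"x": 0,"y": 0,"z": 0,"roll": 0},{"grip": -0.2,"x": 0,"y": 0,"z": -0.01,"roll": 0},{"grip": -0.2,"x": 0,"y": 0,"z": -0.03,"roll": 0},{"grip": -0.2,"x": 0,"y": 0,"z": -0.06,"roll": 0},{"grip": -0.2,"x": 0,"y": 0,"z": -0.09,"roll": 0},{"grip": -0.2,"x": 0,"y": 0,"z": -0.12,"roll": 0},{"grip": -0.2,"x": 0,"y": 0,"z": -0.12,"roll": 0}]}}

```text
time: 4.37
tool_pos: [0.5227, 0.0218, 0.2691]
orientation: [1.917, 2.475, 0.012]
wrist_force: [0.7, -0.1, 0.9]
width: 0.603
grasp_force: 0.0
```

```bash
python3 - <<'E'
from h import *
t=T();print(t[:3,3])
c=camera('wrist');w=t@c['T_tool_cam'];K=c['intrinsics'];cv2.imwrite('pics/w2.png',c['img']);np.savez('w2.npz',K=K,C=w)
b,g,r=[c['img'][:,:,i].astype(int) for i in range(3)]
m=((r>120)&(g<70)&(b<70)).astype(np.uint8)
n,l,s,ce=cv2.connectedComponentsWithStats(m);k=1+s[1:,4].argmax();p=pix2w(K,w,*ce[k],.16);print('knob',ce[k],p,totool(p))
E
```

```text
[0.52265204 0.02176589 0.26912606]
knob [270.433213   164.95126354] [0.51043593 0.05497704 0.16      ] [ 0.03520076 -0.00344392  0.10579155]
```

View pics/w2.png

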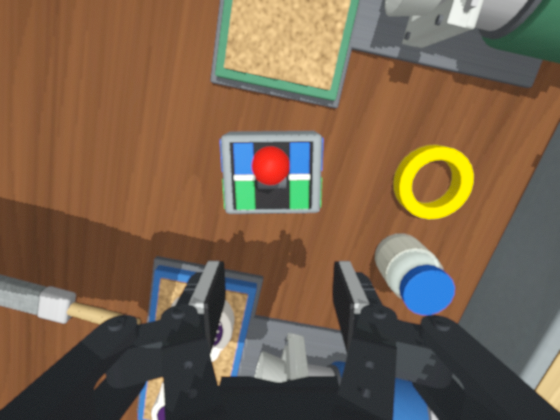

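```bash
python3 - <<'E'
from h import *
d=np.load('w2.npz');K,w=d['K'],d['C']
a=.245;R2=np.array([[np.cos(a),-np.sin(a)],[np.sin(a),np.cos(a)]])
s=pix2w(K,w,271.5,177.5,.056);print('white line mid',s,totool(s))
e=[]
for q in np.arange(-.6,.3,.02):
    p=np.r_[s[:2]+R2@[0,-.1*np.sin(q)],.06+.1*np.cos(q)];e.append((abs(w2pix(K,w,p)[1]-165),q,p,totool(p)))
print(min(e,key=lambda x:x[0]))
u=np.r_[s[:2],.16];print('upright',u,totool(u))
E
```

```text
white line mid [0.51849277 0.0232125  0.056     ] [ 0.00272817 -0.00451135  0.20987945]
(np.float64(0.4486508096599664), np.float64(-0.31999999999999973), array([0.51086276, 0.05372978, 0.15492354]), array([ 0.03390087, -0.00338759,  0.11087244]))
upright [0.51849277 0.0232125  0.16      ] [ 0.00243087 -0.00359982  0.10588387]
```

Request:
{"name": "play_rows", "arguments": {"targets": [{"grip": 1,"x": 0.03,"y": -0.004,"z": 0,"roll": 0},{"grip": 1,"x": 0.06,"y": -0.004,"z": 0,"roll": 0},{"grip": 1,"x": 0.085,"y": -0.004,"z": 0,"roll": 0},{"grip": 1,"x": 0.085,"y": -0.004,"z": 0.03,"roll": 0},{"grip": 1,"x": 0.085,"y": -0.004,"z": 0.06,"roll": 0},{"grip": 1,"x": 0.085,"y": -0.004,"z": 0.09,"roll": 0},{"grip": 1,"x": 0.085,"y": -0.004,"z": 0.12,"roll": 0},{"grip": 1,"x": 0.085,"y": -0.004,"z": 0.13,"roll": 0},{"grip": 1,"x": 0.085,"y": -0.004,"z": 0.13,"roll": 0},{"grip": 1,"x": 0.085,"y": -0.004,"z": 0.13,"roll": 0}]}}

```text
time: 5.25
tool_pos: [0.4941, 0.1032, 0.1304]
orientation: [-1.923, -2.483, 0.001]
wrist_force: [0.1, -0.2, 0.2]
width: -0.004
grasp_force: 0.0
```

Request:
{"name": "play_rows", "arguments": {"targets": [{"grip": 1,"x": -0.01,"y": 0,"z": 0,"roll": 0},{"grip": 1,"x": -0.02,"y": 0,"z": 0,"roll": 0},{"grip": 1,"x": -0.03,"y": 0,"z": 0,"roll": 0},{"grip": 1,"x": -0.04,"y": 0,"z": 0,"roll": 0},{"grip": 1,"x": -0.048,"y": 0,"z": 0,"roll": 0},{"grip": 1,"x": -0.053,"y": 0,"z": 0,"roll": 0},{"grip": 1,"x": -0.056,"y": 0,"z": 0,"roll": 0},{"grip": 1,"x": -0.056,"y": 0,"z": 0,"roll": 0},{"grip": 1,"x": -0.056,"y": 0,"z": 0,"roll": 0},{"grip": 1,"x": -0.056,"y": 0,"z": 0,"roll": 0}]}}

```text
time: 6.08
tool_pos: [0.5078, 0.0488, 0.1297]
orientation: [-1.923, -2.484, 0.002]
wrist_force: [-0.1, -0.9, 0.4]
width: 0.002
grasp_force: 0.0
```

```bash
cat >> h.py <<'E'
def lever(save=None):
    t=T();c=camera('wrist');w=t@c['T_tool_cam'];K=c['intrinsics']
    if save: cv2.imwrite(save,c['img'])
    b,g,r=[c['img'][:,:,i].astype(int) for i in range(3)]
    m=((r>120)&(g<70)&(b<70)).astype(np.uint8)
    n,l,s,ce=cv2.connectedComponentsWithStats(m);k=1+s[1:,4].argmax()
    a=.245
    f=lambda q:np.array([.5185+.1*np.sin(q)*np.sin(a),.0232-.1*np.sin(q)*np.cos(a),.06+.1*np.cos(q)])
    e=[(np.linalg.norm(w2pix(K,w,f(q))-ce[k]),q) for q in np.arange(-.7,.71,.02)]
    print('lever',s[k],ce[k],min(e))
E
python3 - <<'E'
from h import *
print(T()[:3,3]);lever('pics/w3.png')
E
```

```text
[0.50775774 0.04877965 0.12971521]
lever [271 348  16  35 420] [278.60714286 366.28809524] (np.float64(6.3391878982414855), np.float64(-0.01999999999999935))
```

Request:
{"name": "play_rows", "arguments": {"targets": [{"grip": 1,"x": 0.02,"y": 0,"z": 0,"roll": 0},{"grip": 1,"x": 0.03,"y": 0,"z": 0,"roll": 0},{"grip": 1,"x": 0.03,"y": 0,"z": -0.03,"roll": 0},{"grip": 1,"x": 0.03,"y": 0,"z": -0.07,"roll": 0},{"grip": 1,"x": 0.02,"y": 0,"z": -0.11,"roll": 0},{"grip": 1,"x": 0,"y": 0,"z": -0.15,"roll": 0},{"grip": 1,"x": -0.03,"y": 0,"z": -0.16,"roll": 0},{"grip": 1,"x": -0.06,"y": 0,"z": -0.16,"roll": 0},{"grip": 1,"x": -0.06,"y": 0,"z": -0.16,"roll": 0},{"grip": 1,"x": -0.06,"y": 0,"z": -0.16,"roll": 0}]}}

```text
time: 6.97
tool_pos: [0.5233, -0.0098, 0.2901]
orientation: [-1.925, -2.482, 0.0]
wrist_force: [-0.2, 0.0, 0.0]
width: -0.001
grasp_force: 0.0
```

```bash
python3 - <<'E'
from h import *
print(T()[:3,3]);lever()
for p in ([.610,-.266,.221],):print(totool(p))
E
```

```text
[ 0.52325543 -0.00981672  0.29014836]
lever [265 144  33  35 936] [281.19764957 161.56517094] (np.float64(0.5144224480307393), np.float64(-0.01999999999999935))
[-0.27063726  0.02018631  0.06842631]
```

Request:
{"name": "play_rows", "arguments": {"targets": [{"grip": 1,"x": -0.02,"y": 0.002,"z": 0,"roll": 0.03},{"grip": 1,"x": -0.055,"y": 0.004,"z": 0,"roll": 0.07},{"grip": 1,"x": -0.09,"y": 0.007,"z": 0,"roll": 0.1},{"grip": 1,"x": -0.125,"y": 0.01,"z": 0,"roll": 0.14},{"grip": 1,"x": -0.16,"y": 0.013,"z": 0,"roll": 0.17},{"grip": 1,"x": -0.195,"y": 0.015,"z": 0,"roll": 0.2},{"grip": 1,"x": -0.23,"y": 0.018,"z": 0,"roll": 0.22},{"grip": 1,"x": -0.255,"y": 0.02,"z": 0,"roll": 0.22},{"grip": 1,"x": -0.27,"y": 0.02,"z": 0,"roll": 0.22},{"grip": 1,"x": -0.27,"y": 0.02,"z": 0,"roll": 0.22}]}}

```text
time: 7.85
tool_pos: [0.6104, -0.2666, 0.2887]
orientation: [-2.184, -2.255, 0.002]
wrist_force: [-0.5, 0.6, -0.3]
width: -0.001
grasp_force: 0.0
```

```bash
python3 - <<'E'
from h import *
t=T();print(t.round(3));c=camera('wrist');w=t@c['T_tool_cam'];K=c['intrinsics'];cv2.imwrite('pics/w4.png',c['img']);np.savez('w4.npz',K=K,C=w)
print(w2pix(K,w,[.61,-.266,.221]))
E
```

```text
[[-0.032  0.999 -0.002  0.61 ]
 [ 0.999  0.032  0.001 -0.267]
 [ 0.001 -0.002 -1.     0.289]
 [ 0.     0.     0.     1.   ]]
[276.79643332 226.94727441]
```

View pics/w4.png

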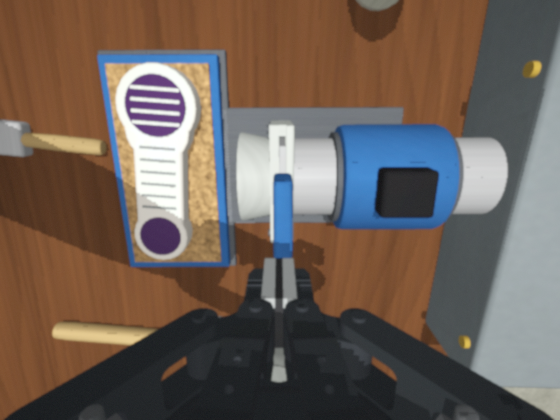

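```bash
python3 - <<'E'
from h import *
d=np.load('w4.npz');K,w=d['K'],d['C'];f=lambda u,v,z:pix2w(K,w,u,v,z)
print('handle far end',f(283,175.5,.221),'->tool',totool(f(283,175.5,.221)))
t,h=f(155,63,.055),f(162,258,.05);print('toe,heel',t,h,'mid',(t+h)/2,np.linalg.norm(t-h))
print('waist',f(137,185,.058),f(187,185,.058),f(139,160,.058),f(187,160,.058))
c=np.array([f(u,v,.03) for u,v in((105,63),(216,61),(222,262),(132,262))]);print(c,'\nborder',[f(u,v,.026) for u,v in((99,53),(218,51),(229,266),(131,266))])
E
```

```text
handle far end [ 0.61295866 -0.23015659  0.221     ] ->tool [0.03471974 0.0040588  0.06809987]
toe,heel [ 0.4772732  -0.14901262  0.055     ] [ 0.4653944  -0.37785731  0.05      ] mid [ 0.4713338  -0.26343497  0.0525    ] 0.22920732820627795
waist [ 0.44648726 -0.28083038  0.058     ] [ 0.50470738 -0.27896195  0.058     ] [ 0.45168083 -0.25150028  0.058     ] [ 0.50626791 -0.2497549   0.058     ]
[[ 0.41246789 -0.14831495  0.03      ]
 [ 0.53695256 -0.14233013  0.03      ]
 [ 0.5384491  -0.39123705  0.03      ]
 [ 0.41687662 -0.39518756  0.03      ]] 
border [array([ 0.4051122 , -0.13779283,  0.026     ]), array([ 0.53874798, -0.13153889,  0.026     ]), array([ 0.54720411, -0.39903573,  0.026     ]), array([ 0.4129577 , -0.40340112,  0.026     ])]
```

Request:
{"name": "play_rows", "arguments": {"targets": [{"grip": 1,"x": 0.004,"y": 0.002,"z": 0.02,"roll": 0},{"grip": 1,"x": 0.005,"y": 0.003,"z": 0.045,"roll": 0},{"grip": 1,"x": 0.005,"y": 0.003,"z": 0.06,"roll": 0},{"grip": 1,"x": 0.005,"y": 0.003,"z": 0.07,"roll": 0},{"grip": 1,"x": 0.005,"y": 0.003,"z": 0.08,"roll": 0},{"grip": 1,"x": 0.005,"y": 0.003,"z": 0.09,"roll": 0},{"grip": 1,"x": 0.005,"y": 0.003,"z": 0.1,"roll": 0},{"grip": 1,"x": 0.005,"y": 0.003,"z": 0.11,"roll": 0},{"grip": 1,"x": 0.005,"y": 0.003,"z": 0.12,"roll": 0},{"grip": 1,"x": 0.005,"y": 0.003,"z": 0.126,"roll": 0}]}}

```text
time: 8.73
tool_pos: [0.6135, -0.2604, 0.1633]
orientation: [2.184, 2.257, 0.001]
wrist_force: [1.0, 2.1, 3.0]
width: -0.004
grasp_force: 1.5
```

Request:
{"name": "play_rows", "arguments": {"targets": [{"grip": 1,"x": 0,"y": 0,"z": 0.003,"roll": 0},{"grip": 1,"x": 0,"y": 0,"z": 0.006,"roll": 0},{"grip": 1,"x": 0,"y": 0,"z": 0.009,"roll": 0},{"grip": 1,"x": 0,"y": 0,"z": 0.011,"roll": 0},{"grip": 1,"x": 0,"y": 0,"z": 0.012,"roll": 0},{"grip": 1,"x": 0,"y": 0,"z": 0.013,"roll": 0},{"grip": 1,"x": 0,"y": 0,"z": 0.013,"roll": 0},{"grip": 1,"x": 0,"y": 0,"z": 0.013,"roll": 0},{"grip": 1,"x": 0,"y": 0,"z": 0.013,"roll": 0},{"grip": 1,"x": 0,"y": 0,"z": 0.013,"roll": 0}]}}

```text
time: 9.57
tool_pos: [0.613, -0.2607, 0.1513]
orientation: [2.184, 2.257, -0.001]
wrist_force: [0.2, -0.6, 0.5]
width: -0.003
grasp_force: 0.7
```

Request:
{"name": "play_rows", "arguments": {"targets": [{"grip": 1,"x": 0,"y": 0,"z": 0.002,"roll": 0},{"grip": 1,"x": 0,"y": 0,"z": 0.003,"roll": 0},{"grip": 1,"x": 0,"y": 0,"z": 0.004,"roll": 0},{"grip": 1,"x": 0,"y": 0,"z": 0.005,"roll": 0},{"grip": 1,"x": 0,"y": 0,"z": 0.005,"roll": 0},{"grip": 1,"x": 0,"y": 0,"z": 0.005,"roll": 0},{"grip": 1,"x": 0,"y": 0,"z": 0.005,"roll": 0},{"grip": 1,"x": 0,"y": 0,"z": 0.005,"roll": 0},{"grip": 1,"x": 0,"y": 0,"z": 0.005,"roll": 0},{"grip": 1,"x": 0,"y": 0,"z": 0.005,"roll": 0}]}}

```text
time: 10.4
tool_pos: [0.6132, -0.2608, 0.1509]
orientation: [2.184, 2.257, -0.001]
wrist_force: [-7.7, 3.9, 17.8]
width: -0.0
grasp_force: 8.8
```

Request:
{"name": "play_rows", "arguments": {"targets": [{"grip": 1,"x": 0,"y": 0,"z": -0.02,"roll": 0},{"grip": 1,"x": 0,"y": 0,"z": -0.05,"roll": 0},{"grip": 1,"x": 0,"y": 0,"z": -0.09,"roll": 0},{"grip": 1,"x": 0.025,"y": 0,"z": -0.12,"roll": 0},{"grip": 1,"x": 0.06,"y": 0,"z": -0.135,"roll": 0},{"grip": 1,"x": 0.1,"y": 0.003,"z": -0.14,"roll": 0},{"grip": 1,"x": 0.14,"y": 0.004,"z": -0.14,"roll": 0},{"grip": 1,"x": 0.18,"y": 0.005,"z": -0.14,"roll": 0},{"grip": 1,"x": 0.22,"y": 0.006,"z": -0.14,"roll": 0},{"grip": 1,"x": 0.26,"y": 0.007,"z": -0.14,"roll": 0}]}}

```text
time: 11.23
tool_pos: [0.6107, 0.0011, 0.2858]
orientation: [-2.185, -2.257, 0.002]
wrist_force: [1.6, 0.6, -1.3]
width: -0.001
grasp_force: 0.0
```

Request:
{"name": "play_rows", "arguments": {"targets": [{"grip": 1,"x": 0.04,"y": 0.004,"z": 0,"roll": -0.01},{"grip": 1,"x": 0.08,"y": 0.008,"z": 0,"roll": -0.01},{"grip": 1,"x": 0.12,"y": 0.012,"z": 0,"roll": -0.01},{"grip": 1,"x": 0.16,"y": 0.016,"z": 0,"roll": -0.01},{"grip": 1,"x": 0.2,"y": 0.02,"z": 0,"roll": -0.01},{"grip": 1,"x": 0.23,"y": 0.022,"z": 0,"roll": -0.01},{"grip": 1,"x": 0.243,"y": 0.022,"z": 0,"roll": -0.01},{"grip": 1,"x": 0.243,"y": 0.022,"z": 0,"roll": -0.01},{"grip": 1,"x": 0.243,"y": 0.022,"z": 0,"roll": -0.01},{"grip": 1,"x": 0.243,"y": 0.022,"z": 0,"roll": -0.01}]}}

```text
time: 12.07
tool_pos: [0.6255, 0.2419, 0.286]
orientation: [2.174, 2.267, -0.002]
wrist_force: [-0.8, 0.2, 0.0]
width: 0.001
grasp_force: 0.0
```

```bash
python3 - <<'E'
from h import *
t=T();print(t.round(3));c=camera('wrist');w=t@c['T_tool_cam'];K=c['intrinsics'];cv2.imwrite('pics/w5.png',c['img']);np.savez('w5.npz',K=K,C=w)
print(w2pix(K,w,[.634,.253,.151]))
E
```

```text
[[-0.042  0.999 -0.001  0.625]
 [ 0.999  0.042 -0.001  0.242]
 [-0.001 -0.001 -1.     0.286]
 [ 0.     0.     0.     1.   ]]
[287.81444631 188.29986717]
```

View pics/w5.png

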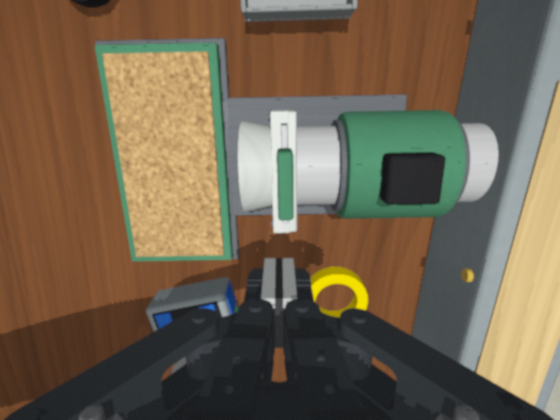

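```bash
python3 - <<'E'
from h import *
d=np.load('w5.npz');K,w=d['K'],d['C'];f=lambda u,v,z:pix2w(K,w,u,v,z)
a,b=f(285.5,150,.151),f(286,220,.151);print('handle ends',a,b,np.linalg.norm(a-b));m=(a+b)/2;print(m,totool(m))
c=np.array([f(u,v,.03) for u,v in((104,52),(210,50),(224,257),(134,257))]);print('cork',c,c.mean(0))
c=np.array([f(u,v,.026) for u,v in((97,43),(217,42),(231,260),(133,261))]);print('border',c,c.mean(0))
E
```

```text
handle ends [0.63040664 0.28587431 0.151     ] [0.63384331 0.22375943 0.151     ] 0.06220987737048379
[0.63212497 0.25481687 0.151     ] [0.01306772 0.00713508 0.13510961]
cork [[0.42865371 0.36861718 0.03      ]
 [0.54538014 0.37547781 0.03      ]
 [0.55839077 0.12497494 0.03      ]
 [0.43837666 0.11997747 0.03      ]] [0.49270032 0.24726185 0.03      ]
border [[0.42008025 0.37785066 0.026     ]
 [0.55249843 0.38435879 0.026     ]
 [0.56715679 0.11891297 0.026     ]
 [0.43461317 0.11189647 0.026     ]] [0.49358716 0.24825472 0.026     ]
```

Request:
{"name": "play_rows", "arguments": {"targets": [{"grip": 0.2,"x": 0.006,"y": 0.004,"z": 0.01,"roll": -0.005},{"grip": 0.2,"x": 0.013,"y": 0.007,"z": 0.03,"roll": -0.008},{"grip": 0.2,"x": 0.013,"y": 0.007,"z": 0.06,"roll": -0.008},{"grip": 0.2,"x": 0.013,"y": 0.007,"z": 0.09,"roll": -0.008},{"grip": 0.2,"x": 0.013,"y": 0.007,"z": 0.115,"roll": -0.008},{"grip": 0.2,"x": 0.013,"y": 0.007,"z": 0.135,"roll": -0.008},{"grip": 0.2,"x": 0.013,"y": 0.007,"z": 0.15,"roll": -0.008},{"grip": 0.2,"x": 0.013,"y": 0.007,"z": 0.16,"roll": -0.008},{"grip": 0.2,"x": 0.013,"y": 0.007,"z": 0.164,"roll": -0.008},{"grip": 0.2,"x": 0.013,"y": 0.007,"z": 0.164,"roll": -0.008}]}}

```text
time: 12.95
tool_pos: [0.6318, 0.2561, 0.1216]
orientation: [-2.164, -2.277, 0.002]
wrist_force: [-0.2, 0.6, 0.2]
width: 0.399
grasp_force: 0.0
```

Request:
{"name": "play_rows", "arguments": {"targets": [{"grip": 0.5,"x": 0,"y": 0,"z": 0,"roll": 0},{"grip": 1,"x": 0,"y": 0,"z": 0,"roll": 0},{"grip": 1,"x": 0,"y": 0,"z": 0,"roll": 0},{"grip": 1,"x": 0,"y": 0,"z": 0,"roll": 0},{"grip": 1,"x": 0,"y": 0,"z": 0,"roll": 0},{"grip": 1,"x": 0,"y": 0,"z": 0,"roll": 0},{"grip": 1,"x": 0,"y": 0,"z": 0,"roll": 0},{"grip": 1,"x": 0,"y": 0,"z": 0,"roll": 0},{"grip": 1,"x": 0,"y": 0,"z": 0,"roll": 0},{"grip": 1,"x": 0,"y": 0,"z": 0,"roll": 0}]}}

```text
time: 13.78
tool_pos: [0.6301, 0.2566, 0.1233]
orientation: [-2.161, -2.277, 0.005]
wrist_force: [-8.1, -1.2, 2.1]
width: 0.157
grasp_force: 60.9
```

Request:
{"name": "play_rows", "arguments": {"targets": [{"grip": 1,"x": 0,"y": 0,"z": -0.005,"roll": 0},{"grip": 1,"x": 0,"y": 0,"z": -0.013,"roll": 0},{"grip": 1,"x": 0,"y": 0,"z": -0.022,"roll": 0},{"grip": 1,"x": 0,"y": 0,"z": -0.032,"roll": 0},{"grip": 1,"x": 0,"y": 0,"z": -0.042,"roll": 0},{"grip": 1,"x": 0,"y": 0,"z": -0.052,"roll": 0},{"grip": 1,"x": 0,"y": 0,"z": -0.06,"roll": 0},{"grip": 1,"x": 0,"y": 0,"z": -0.066,"roll": 0},{"grip": 1,"x": 0,"y": 0,"z": -0.07,"roll": 0},{"grip": 1,"x": 0,"y": 0,"z": -0.07,"roll": 0}]}}

```text
time: 14.62
tool_pos: [0.63, 0.2565, 0.1846]
orientation: [-2.161, -2.275, 0.007]
wrist_force: [6.4, 4.9, -28.2]
width: 0.159
grasp_force: 65.2
```

Request:
{"name": "play_rows", "arguments": {"targets": [{"grip": 1,"x": 0,"y": 0,"z": -0.002,"roll": 0},{"grip": 1,"x": 0,"y": 0,"z": -0.003,"roll": 0},{"grip": 1,"x": 0,"y": 0,"z": -0.004,"roll": 0},{"grip": 1,"x": 0,"y": 0,"z": -0.004,"roll": 0},{"grip": 1,"x": 0,"y": 0,"z": -0.004,"roll": 0},{"grip": 1,"x": 0,"y": 0,"z": -0.004,"roll": 0},{"grip": 1,"x": 0,"y": 0,"z": -0.004,"roll": 0},{"grip": 1,"x": 0,"y": 0,"z": -0.004,"roll": 0},{"grip": 1,"x": 0,"y": 0,"z": -0.004,"roll": 0},{"grip": 1,"x": 0,"y": 0,"z": -0.004,"roll": 0}]}}

```text
time: 15.45
tool_pos: [0.6299, 0.2565, 0.1847]
orientation: [-2.16, -2.275, 0.009]
wrist_force: [11.8, 6.7, -39.8]
width: 0.156
grasp_force: 63.6
```

Request:
{"name": "play_rows", "arguments": {"targets": [{"grip": 1,"x": 0,"y": 0,"z": 0.006,"roll": 0},{"grip": 0.5,"x": 0,"y": 0,"z": 0.006,"roll": 0},{"grip": 0.2,"x": 0,"y": 0,"z": 0.006,"roll": 0},{"grip": 0.2,"x": 0,"y": 0,"z": 0.006,"roll": 0},{"grip": 0.2,"x": 0,"y": 0,"z": 0.006,"roll": 0},{"grip": 0.2,"x": 0,"y": 0,"z": -0.02,"roll": 0},{"grip": 0.2,"x": 0,"y": 0,"z": -0.05,"roll": 0},{"grip": 0.2,"x": 0,"y": 0,"z": -0.085,"roll": 0},{"grip": 0.2,"x": 0,"y": 0,"z": -0.095,"roll": 0},{"grip": 0.2,"x": 0,"y": 0,"z": -0.095,"roll": 0}]}}

```text
time: 16.28
tool_pos: [0.6343, 0.2571, 0.2996]
orientation: [2.16, 2.272, 0.018]
wrist_force: [0.5, -0.5, -0.1]
width: 0.401
grasp_force: 0.0
```

```bash
python3 - <<'E'
from h import *
t=T();print(t[:3,3].round(4));c=camera('wrist');w=t@c['T_tool_cam'];K=c['intrinsics'];cv2.imwrite('pics/w6.png',c['img'])
hsv=cv2.cvtColor(c['img'],cv2.COLOR_BGR2HSV);m=cv2.inRange(hsv,(65,100,30),(90,255,255))
n,l,s,ce=cv2.connectedComponentsWithStats(m);print([(x.tolist()) for x in s[1:] if x[4]>200])
for g in(.05,.06,.07):
    print(g,[w2pix(K,w,[.632-dy*.05,.2545+dy,.151+g]).round(1).tolist() for dy in(.03,-.03)])
c=camera('top');cv2.imwrite('pics/top2.png',c['img'])
hsv=cv2.cvtColor(c['img'],cv2.COLOR_BGR2HSV)
print('lookup blue gate top-cam',[w2pix(c['intrinsics'],c['cam_to_world'],[.613,-.26,z]).round(1).tolist() for z in(.151,.221)])
E
```

```text
[0.6343 0.2571 0.2996]
[[93, 60, 130, 206, 2471], [325, 127, 116, 100, 7659], [263, 178, 18, 82, 1296]]
0.05 [[272.3, 178.9], [272.7, 252.3]]
0.06 [[272.2, 181.9], [272.6, 257.8]]
0.07 [[272.1, 185.1], [272.6, 263.7]]
lookup blue gate top-cam [[367.5, 164.6], [371.5, 158.4]]
```

View pics/w6.png

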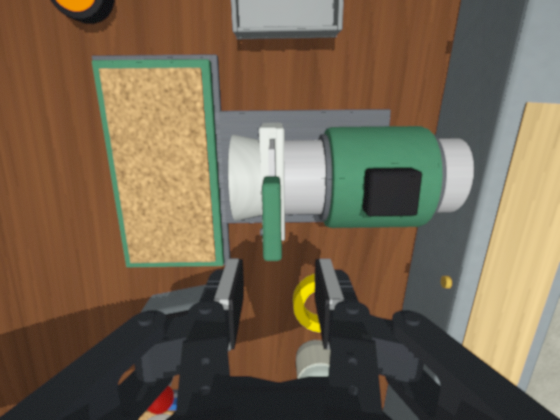

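Request:
{"name": "play_rows", "arguments": {"targets": [{"grip": -1,"x": -0.02,"y": -0.007,"z": 0,"roll": 0.01},{"grip": -1,"x": -0.055,"y": -0.02,"z": 0,"roll": 0.02},{"grip": -1,"x": -0.09,"y": -0.033,"z": 0,"roll": 0.03},{"grip": -1,"x": -0.128,"y": -0.046,"z": 0,"roll": 0.04},{"grip": -1,"x": -0.166,"y": -0.06,"z": 0,"roll": 0.05},{"grip": -1,"x": -0.204,"y": -0.074,"z": 0,"roll": 0.06},{"grip": -1,"x": -0.242,"y": -0.088,"z": 0,"roll": 0.07},{"grip": -1,"x": -0.28,"y": -0.101,"z": 0,"roll": 0.08},{"grip": -1,"x": -0.318,"y": -0.115,"z": 0,"roll": 0.09},{"grip": -1,"x": -0.355,"y": -0.128,"z": 0,"roll": 0.1}]}}

```text
time: 17.22
tool_pos: [0.5201, -0.106, 0.2886]
orientation: [-2.273, -2.163, 0.003]
wrist_force: [0.4, -0.1, -0.2]
width: 0.996
grasp_force: 0.0
```

Request:
{"name": "play_rows", "arguments": {"targets": [{"grip": -1,"x": -0.035,"y": -0.012,"z": 0,"roll": 0},{"grip": -1,"x": -0.07,"y": -0.025,"z": 0.01,"roll": 0},{"grip": -1,"x": -0.105,"y": -0.038,"z": 0.03,"roll": 0},{"grip": -1,"x": -0.135,"y": -0.045,"z": 0.05,"roll": 0},{"grip": -1,"x": -0.155,"y": -0.045,"z": 0.07,"roll": 0},{"grip": -1,"x": -0.165,"y": -0.044,"z": 0.08,"roll": 0},{"grip": -1,"x": -0.165,"y": -0.043,"z": 0.08,"roll": 0},{"grip": -1,"x": -0.165,"y": -0.043,"z": 0.08,"roll": 0},{"grip": -1,"x": -0.165,"y": -0.043,"z": 0.08,"roll": 0},{"grip": -1,"x": -0.165,"y": -0.043,"z": 0.08,"roll": 0}]}}

```text
time: 18.05
tool_pos: [0.4722, -0.2664, 0.2127]
orientation: [2.272, 2.167, 0.001]
wrist_force: [0.4, -0.5, 0.3]
width: 1.003
grasp_force: 0.0
```

```bash
python3 - <<'E'
from h import *
t=T();print(t.round(3));c=camera('wrist');w=t@c['T_tool_cam'];K=c['intrinsics'];cv2.imwrite('pics/w7.png',c['img']);np.savez('w7.npz',K=K,C=w)
print(totool([.4725,-.267,.03]))
for g in(.0,.07):
    print(g,[w2pix(K,w,[.613-dy*.03,-.26+dy,.151+g]).round(1).tolist() for dy in(.03,-.03)])
E
```

```text
[[ 0.047  0.999  0.002  0.472]
 [ 0.999 -0.047 -0.001 -0.266]
 [-0.001  0.002 -1.     0.213]
 [ 0.     0.     0.     1.   ]]
[-3.66121039e-04  1.10330507e-06  1.82816570e-01]
0.0 [[497.0, 166.9], [485.9, 253.8]]
0.07 [[601.3, 197.0], [573.4, 316.8]]
```

View pics/w7.png

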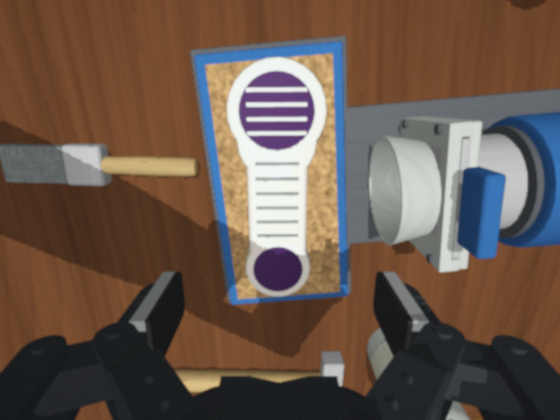

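```bash
python3 - <<'E'
from h import *
d=np.load('w7.npz');K,w=d['K'],d['C']
for n,u,v,z in(('toe',277,57,.056),('heel',278,295,.05),('wl',249,210,.058),('wr',306,210,.058)):
    p=pix2w(K,w,u,v,z);print(n,p.round(4),totool(p).round(4))
E
```

```text
toe [ 0.4776 -0.1488  0.056 ] [ 0.1179 -0.0004  0.1567]
heel [ 0.4674 -0.3792  0.05  ] [-0.1127  0.0002  0.1629]
wl [ 0.4446 -0.2804  0.058 ] [-0.0151 -0.0272  0.1548]
wr [ 0.4986 -0.283   0.058 ] [-0.0151  0.0269  0.1549]
```

Request:
{"name": "play_rows", "arguments": {"targets": [{"grip": -1,"x": -0.003,"y": 0,"z": 0.02,"roll": 0},{"grip": -1,"x": -0.006,"y": 0,"z": 0.05,"roll": 0},{"grip": -1,"x": -0.006,"y": 0,"z": 0.08,"roll": 0},{"grip": -1,"x": -0.006,"y": 0,"z": 0.11,"roll": 0},{"grip": -1,"x": -0.006,"y": 0,"z": 0.135,"roll": 0},{"grip": -1,"x": -0.006,"y": 0,"z": 0.155,"roll": 0},{"grip": -1,"x": -0.006,"y": 0,"z": 0.17,"roll": 0},{"grip": -1,"x": -0.006,"y": 0,"z": 0.178,"roll": 0},{"grip": -1,"x": -0.006,"y": 0,"z": 0.182,"roll": 0},{"grip": -1,"x": -0.006,"y": 0,"z": 0.182,"roll": 0}]}}

```text
time: 18.93
tool_pos: [0.4712, -0.2728, 0.0294]
orientation: [2.274, 2.167, 0.0]
wrist_force: [0.4, -0.9, -0.1]
width: 0.998
grasp_force: 0.0
```

Request:
{"name": "play_rows", "arguments": {"targets": [{"grip": -0.8,"x": 0,"y": 0,"z": 0,"roll": 0},{"grip": -0.6,"x": 0,"y": 0,"z": 0,"roll": 0},{"grip": -0.4,"x": 0,"y": 0,"z": 0,"roll": 0},{"grip": -0.2,"x": 0,"y": 0,"z": 0,"roll": 0},{"grip": 0.2,"x": 0,"y": 0,"z": 0,"roll": 0},{"grip": 1,"x": 0,"y": 0,"z": 0,"roll": 0},{"grip": 1,"x": 0,"y": 0,"z": 0,"roll": 0},{"grip": 1,"x": 0,"y": 0,"z": 0,"roll": 0},{"grip": 1,"x": 0,"y": 0,"z": 0,"roll": 0},{"grip": 1,"x": 0,"y": 0,"z": 0,"roll": 0}]}}

```text
time: 19.77
tool_pos: [0.4717, -0.274, 0.0309]
orientation: [2.273, 2.165, 0.0]
wrist_force: [-0.4, 0.7, 6.8]
width: 0.64
grasp_force: 66.9
```

Request:
{"name": "play_rows", "arguments": {"targets": [{"grip": 1,"x": 0,"y": 0,"z": -0.008,"roll": 0},{"grip": 1,"x": 0,"y": 0,"z": -0.02,"roll": 0},{"grip": 1,"x": 0,"y": 0,"z": -0.04,"roll": 0},{"grip": 1,"x": 0,"y": 0,"z": -0.065,"roll": 0},{"grip": 1,"x": 0,"y": 0,"z": -0.09,"roll": 0},{"grip": 1,"x": 0,"y": 0,"z": -0.12,"roll": 0},{"grip": 1,"x": 0,"y": 0,"z": -0.15,"roll": 0},{"grip": 1,"x": 0,"y": 0,"z": -0.18,"roll": 0},{"grip": 1,"x": 0,"y": 0,"z": -0.2,"roll": 0},{"grip": 1,"x": 0,"y": 0,"z": -0.205,"roll": 0}]}}

```text
time: 20.6
tool_pos: [0.4723, -0.2742, 0.2398]
orientation: [2.269, 2.161, 0.002]
wrist_force: [1.9, 0.4, -2.3]
width: 0.643
grasp_force: 66.2
```

```bash
python3 - <<'E'
from h import *
t=T();print(t.round(3));c=camera('wrist');cv2.imwrite('pics/w8.png',c['img'])
o=telemetry.get_obs();print(o['width'],o['grasp_force'],o['wrist_force'],o['ft_torque'])
a=.05;g=np.array([.492,.247]);
# TCP at sole y=-.0095: target
p=g+(-.0095)*np.array([-np.sin(a),np.cos(a)]);print('target TCP',p,totool(np.r_[p,.031]))
# toe/heel patches
hsv=cv2.cvtColor(c['img'],cv2.COLOR_BGR2HSV);m=cv2.inRange(hsv,(125,90,20),(160,255,200))
n,l,s,ce=cv2.connectedComponentsWithStats(m);print([(s[i].tolist(),ce[i].round(1).tolist()) for i in range(1,n) if s[i,4]>100])
E
```

```text
[[ 0.049  0.999  0.007  0.472]
 [ 0.999 -0.049 -0.005 -0.274]
 [-0.004  0.007 -1.     0.24 ]
 [ 0.     0.     0.     1.   ]]
0.6460595902958071 66.23636484146118 [ 1.40285132 -0.02022239 -2.21875818] [-0.0526659  -0.03253811 -0.00397417]
target TCP [0.4924748  0.23751187] [ 0.51263624 -0.00570334  0.2056168 ]
[([196, 0, 161, 34, 4441], [276.0, 17.4]), ([179, 39, 196, 116, 14948], [276.8, 97.0]), ([207, 162, 142, 34, 3319], [277.4, 175.3])]
```

Request:
{"name": "play_rows", "arguments": {"targets": [{"grip": 1,"x": 0.01,"y": 0,"z": 0,"roll": 0},{"grip": 1,"x": 0.03,"y": 0,"z": 0,"roll": -0.01},{"grip": 1,"x": 0.055,"y": 0,"z": 0,"roll": -0.02},{"grip": 1,"x": 0.085,"y": 0,"z": 0,"roll": -0.03},{"grip": 1,"x": 0.115,"y": 0,"z": 0,"roll": -0.04},{"grip": 1,"x": 0.145,"y": 0,"z": 0,"roll": -0.05},{"grip": 1,"x": 0.175,"y": 0,"z": 0,"roll": -0.06},{"grip": 1,"x": 0.205,"y": 0,"z": 0,"roll": -0.07},{"grip": 1,"x": 0.235,"y": 0,"z": 0,"roll": -0.08},{"grip": 1,"x": 0.265,"y": 0,"z": 0,"roll": -0.1}]}}

```text
time: 21.48
tool_pos: [0.4817, -0.0063, 0.231]
orientation: [-2.16, -2.275, 0.005]
wrist_force: [1.1, 0.0, -2.6]
width: 0.643
grasp_force: 66.0
```

Request:
{"name": "play_rows", "arguments": {"targets": [{"grip": 1,"x": 0.03,"y": 0.001,"z": 0,"roll": 0},{"grip": 1,"x": 0.06,"y": 0.002,"z": 0,"roll": 0},{"grip": 1,"x": 0.09,"y": 0.004,"z": 0,"roll": 0},{"grip": 1,"x": 0.12,"y": 0.006,"z": 0,"roll": 0},{"grip": 1,"x": 0.15,"y": 0.008,"z": 0,"roll": 0},{"grip": 1,"x": 0.18,"y": 0.01,"z": 0,"roll": 0},{"grip": 1,"x": 0.21,"y": 0.013,"z": 0,"roll": 0},{"grip": 1,"x": 0.232,"y": 0.017,"z": 0,"roll": 0},{"grip": 1,"x": 0.244,"y": 0.019,"z": 0,"roll": 0},{"grip": 1,"x": 0.247,"y": 0.019,"z": 0,"roll": 0}]}}

```text
time: 22.32
tool_pos: [0.4885, 0.2406, 0.2315]
orientation: [-2.159, -2.278, 0.007]
wrist_force: [0.3, 0.3, -2.7]
width: 0.641
grasp_force: 66.0
```

```bash
python3 - <<'E'
from h import *
t=T();print(t.round(4));o=telemetry.get_obs();print(o['width'],o['grasp_force'])
print(totool([.4925,.2375,.031]))
E
```

```text
[[-0.0536  0.9986 -0.0046  0.4885]
 [ 0.9986  0.0536 -0.0014  0.2406]
 [-0.0011 -0.0047 -1.      0.2315]
 [ 0.      0.      0.      1.    ]]
0.6407331055136336 66.0071861743927
[-0.00307065  0.00474843  0.20053064]
```

Request:
{"name": "play_rows", "arguments": {"targets": [{"grip": 1,"x": -0.001,"y": 0.002,"z": 0.01,"roll": 0},{"grip": 1,"x": -0.002,"y": 0.004,"z": 0.03,"roll": 0},{"grip": 1,"x": -0.003,"y": 0.005,"z": 0.052,"roll": 0},{"grip": 1,"x": -0.003,"y": 0.005,"z": 0.075,"roll": 0},{"grip": 1,"x": -0.003,"y": 0.005,"z": 0.098,"roll": 0},{"grip": 1,"x": -0.003,"y": 0.005,"z": 0.12,"roll": 0},{"grip": 1,"x": -0.003,"y": 0.005,"z": 0.14,"roll": 0},{"grip": 1,"x": -0.003,"y": 0.005,"z": 0.155,"roll": 0},{"grip": 1,"x": -0.003,"y": 0.005,"z": 0.165,"roll": 0},{"grip": 1,"x": -0.003,"y": 0.005,"z": 0.172,"roll": 0}]}}

```text
time: 23.15
tool_pos: [0.4941, 0.2347, 0.0599]
orientation: [-2.165, -2.275, 0.005]
wrist_force: [-0.5, 0.3, -2.3]
width: 0.642
grasp_force: 66.1
```

Request:
{"name": "play_rows", "arguments": {"targets": [{"grip": 1,"x": 0,"y": 0,"z": 0.004,"roll": 0},{"grip": 1,"x": 0,"y": 0,"z": 0.008,"roll": 0},{"grip": 1,"x": 0,"y": 0,"z": 0.012,"roll": 0},{"grip": 1,"x": 0,"y": 0,"z": 0.016,"roll": 0},{"grip": 1,"x": 0,"y": 0,"z": 0.019,"roll": 0},{"grip": 1,"x": 0,"y": 0,"z": 0.021,"roll": 0},{"grip": 1,"x": 0,"y": 0,"z": 0.023,"roll": 0},{"grip": 1,"x": 0,"y": 0,"z": 0.025,"roll": 0},{"grip": 1,"x": 0,"y": 0,"z": 0.025,"roll": 0},{"grip": 1,"x": 0,"y": 0,"z": 0.025,"roll": 0}]}}

```text
time: 23.98
tool_pos: [0.4953, 0.2364, 0.0373]
orientation: [-2.164, -2.277, 0.0]
wrist_force: [0.3, 0.4, -3.3]
width: 0.64
grasp_force: 66.1
```

Request:
{"name": "play_rows", "arguments": {"targets": [{"grip": 1,"x": 0,"y": -0.001,"z": 0.002,"roll": 0},{"grip": 1,"x": 0,"y": -0.002,"z": 0.003,"roll": 0},{"grip": 1,"x": 0,"y": -0.002,"z": 0.004,"roll": 0},{"grip": 1,"x": 0,"y": -0.002,"z": 0.005,"roll": 0},{"grip": 1,"x": 0,"y": -0.002,"z": 0.006,"roll": 0},{"grip": 1,"x": 0,"y": -0.002,"z": 0.007,"roll": 0},{"grip": 1,"x": 0,"y": -0.002,"z": 0.007,"roll": 0},{"grip": 1,"x": 0,"y": -0.002,"z": 0.007,"roll": 0},{"grip": 1,"x": 0,"y": -0.002,"z": 0.007,"roll": 0},{"grip": 1,"x": 0,"y": -0.002,"z": 0.007,"roll": 0}]}}

```text
time: 24.82
tool_pos: [0.4934, 0.2363, 0.031]
orientation: [2.164, 2.277, -0.0]
wrist_force: [-4.6, -2.4, 5.5]
width: 0.641
grasp_force: 67.1
```

Request:
{"name": "play_rows", "arguments": {"targets": [{"grip": 0,"x": 0,"y": 0,"z": 0,"roll": 0},{"grip": -0.4,"x": 0,"y": 0,"z": 0,"roll": 0},{"grip": -0.7,"x": 0,"y": 0,"z": 0,"roll": 0},{"grip": -1,"x": 0,"y": 0,"z": 0,"roll": 0},{"grip": -1,"x": 0,"y": 0,"z": 0,"roll": 0},{"grip": -1,"x": 0,"y": 0,"z": 0,"roll": 0},{"grip": -1,"x": 0,"y": 0,"z": -0.015,"roll": 0},{"grip": -1,"x": 0,"y": 0,"z": -0.04,"roll": 0},{"grip": -1,"x": 0,"y": 0,"z": -0.07,"roll": 0},{"grip": -1,"x": 0,"y": 0,"z": -0.1,"roll": 0}]}}

```text
time: 25.65
tool_pos: [0.4927, 0.2361, 0.1306]
orientation: [-2.164, -2.277, 0.002]
wrist_force: [0.1, -0.3, 0.0]
width: 1.001
grasp_force: 0.0
```

Request:
{"name": "play_rows", "arguments": {"targets": [{"grip": -1,"x": 0,"y": 0,"z": -0.03,"roll": 0},{"grip": -1,"x": 0,"y": 0,"z": -0.06,"roll": 0},{"grip": -1,"x": 0,"y": 0,"z": -0.09,"roll": 0},{"grip": -1,"x": 0,"y": 0,"z": -0.12,"roll": 0},{"grip": -1,"x": 0,"y": 0,"z": -0.135,"roll": 0},{"grip": -1,"x": 0,"y": 0,"z": -0.14,"roll": 0},{"grip": -1,"x": 0,"y": 0,"z": -0.14,"roll": 0},{"grip": -1,"x": 0,"y": 0,"z": -0.14,"roll": 0},{"grip": -1,"x": 0,"y": 0,"z": -0.14,"roll": 0},{"grip": -1,"x": 0,"y": 0,"z": -0.14,"roll": 0}]}}

```text
time: 26.48
tool_pos: [0.4925, 0.236, 0.268]
orientation: [-2.163, -2.276, 0.005]
wrist_force: [0.3, -0.3, 0.2]
width: 1.004
grasp_force: 0.0
```

```bash
python3 - <<'E'
from h import *
t=T();print(t.round(4));c=camera('wrist');w=t@c['T_tool_cam'];K=c['intrinsics'];cv2.imwrite('pics/w9.png',c['img']);np.savez('w9.npz',K=K,C=w)
a=.05;q=np.array([.5185,.0232])
for d,z in((.055,.16),(-.1,.13)):print(totool(np.r_[q+d*np.array([-np.sin(.245),np.cos(.245)]),z]))
E
```

```text
[[-0.0509  0.9987 -0.0035  0.4925]
 [ 0.9987  0.0509 -0.0013  0.236 ]
 [-0.0011 -0.0036 -1.      0.268 ]
 [ 0.      0.      0.      1.    ]]
[-0.15975961  0.00473253  0.10840734]
[-0.31182028  0.03471617  0.13846618]
```

View pics/w9.png

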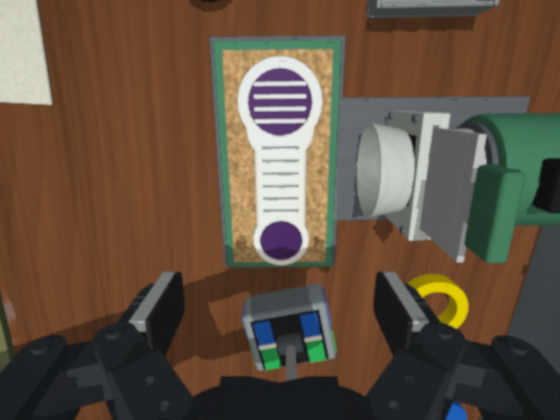

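```bash
python3 - <<'E'
from h import *
d=np.load('w9.npz');K,w=d['K'],d['C'];f=lambda u,v,z:pix2w(K,w,u,v,z)
t,h=f(281,57,.056),f(281,264,.05);m=(t+h)/2;print(t,h,m)
c=np.array([f(u,v,.026) for u,v in((212,39),(344,38),(335,266),(224,267))]);print(c.round(4),c.mean(0))
a=.05;r=m-c.mean(0);print('rel',r[0]*np.cos(a)+r[1]*np.sin(a),-r[0]*np.sin(a)+r[1]*np.cos(a),'yaw',np.arctan2(-(t-h)[0],(t-h)[1]))
E
```

```text
[0.48890522 0.36029701 0.056     ] [0.50105517 0.13141126 0.05      ] [0.4949802  0.24585414 0.053     ]
[[0.4154 0.3776 0.026 ]
 [0.5539 0.3855 0.026 ]
 [0.572  0.1199 0.026 ]
 [0.4279 0.1109 0.026 ]] [0.49232045 0.24847429 0.026     ]
rel 0.002525474911058815 -0.002749805757391232 yaw 0.053033280231606764
```

Request:
{"name": "play_rows", "arguments": {"targets": [{"grip": 1,"x": -0.02,"y": 0.001,"z": 0,"roll": -0.03},{"grip": 1,"x": -0.055,"y": 0.002,"z": 0,"roll": -0.07},{"grip": 1,"x": -0.09,"y": 0.003,"z": 0,"roll": -0.11},{"grip": 1,"x": -0.12,"y": 0.004,"z": 0,"roll": -0.15},{"grip": 1,"x": -0.145,"y": 0.005,"z": 0.01,"roll": -0.19},{"grip": 1,"x": -0.155,"y": 0.005,"z": 0.03,"roll": -0.195},{"grip": 1,"x": -0.155,"y": 0.005,"z": 0.06,"roll": -0.195},{"grip": 1,"x": -0.155,"y": 0.005,"z": 0.09,"roll": -0.195},{"grip": 1,"x": -0.155,"y": 0.005,"z": 0.12,"roll": -0.195},{"grip": 1,"x": -0.155,"y": 0.005,"z": 0.134,"roll": -0.195}]}}

```text
time: 27.37
tool_pos: [0.5031, 0.0813, 0.1309]
orientation: [-1.929, -2.472, 0.008]
wrist_force: [-1.3, 0.2, -0.1]
width: 0.001
grasp_force: 0.0
```

```bash
python3 - <<'E'
from h import *
t=T();print(t.round(4));lever()
q=np.array([.5185,.0232])
for d,z in((.03,.13),(-.035,.128)):print(totool(np.r_[q+d*np.array([-np.sin(.245),np.cos(.245)]),z]))
E
```

```text
[[-2.430e-01  9.700e-01 -7.700e-03  5.031e-01]
 [ 9.700e-01  2.430e-01 -4.000e-04  8.130e-02]
 [ 1.500e-03 -7.600e-03 -1.000e+00  1.309e-01]
 [ 0.000e+00  0.000e+00  0.000e+00  1.000e+00]]Traceback (most recent call last):
  File "<stdin>", line 2, in <module>
  File "h.py", line 17, in lever
    n,l,s,ce=cv2.connectedComponentsWithStats(m);k=1+s[1:,4].argmax()
                                                     ~~~~~~~~~~~~~~^^
ValueError: attempt to get argmax of an empty sequence
```

Request:
{"name": "play_rows", "arguments": {"targets": [{"grip": 1,"x": -0.012,"y": 0,"z": 0,"roll": 0},{"grip": 1,"x": -0.024,"y": 0,"z": 0,"roll": 0},{"grip": 1,"x": -0.034,"y": 0,"z": 0,"roll": 0},{"grip": 1,"x": -0.044,"y": 0,"z": 0,"roll": 0},{"grip": 1,"x": -0.054,"y": 0,"z": 0,"roll": 0},{"grip": 1,"x": -0.064,"y": 0,"z": 0.001,"roll": 0},{"grip": 1,"x": -0.073,"y": 0,"z": 0.002,"roll": 0},{"grip": 1,"x": -0.081,"y": 0,"z": 0.003,"roll": 0},{"grip": 1,"x": -0.088,"y": 0,"z": 0.003,"roll": 0},{"grip": 1,"x": -0.092,"y": 0,"z": 0.003,"roll": 0}]}}

```text
time: 28.25
tool_pos: [0.5276, -0.0079, 0.1319]
orientation: [-1.931, -2.474, 0.002]
wrist_force: [0.7, 3.9, -4.2]
width: -0.002
grasp_force: 2.2
```

Request:
{"name": "play_rows", "arguments": {"targets": [{"grip": 1,"x": -0.001,"y": 0,"z": 0,"roll": 0},{"grip": 1,"x": -0.002,"y": 0,"z": 0,"roll": 0},{"grip": 1,"x": -0.003,"y": 0,"z": 0,"roll": 0},{"grip": 1,"x": -0.004,"y": 0,"z": 0,"roll": 0},{"grip": 1,"x": -0.004,"y": 0,"z": 0,"roll": 0},{"grip": 1,"x": -0.004,"y": 0,"z": 0,"roll": 0},{"grip": 1,"x": -0.004,"y": 0,"z": 0,"roll": 0},{"grip": 1,"x": -0.004,"y": 0,"z": 0,"roll": 0},{"grip": 1,"x": -0.004,"y": 0,"z": 0,"roll": 0},{"grip": 1,"x": -0.004,"y": 0,"z": 0,"roll": 0}]}}

```text
time: 29.08
tool_pos: [0.5288, -0.0105, 0.1327]
orientation: [-1.93, -2.476, 0.0]
wrist_force: [-2.3, 5.5, -5.8]
width: -0.001
grasp_force: 2.9
```

Request:
{"name": "play_rows", "arguments": {"targets": [{"grip": 1,"x": -0.002,"y": 0,"z": 0,"roll": 0},{"grip": 1,"x": -0.004,"y": 0,"z": 0,"roll": 0},{"grip": 1,"x": -0.005,"y": 0,"z": 0,"roll": 0},{"grip": 1,"x": -0.005,"y": 0,"z": 0,"roll": 0},{"grip": 1,"x": -0.005,"y": 0,"z": 0,"roll": 0},{"grip": 1,"x": -0.005,"y": 0,"z": 0,"roll": 0},{"grip": 1,"x": -0.005,"y": 0,"z": 0,"roll": 0},{"grip": 1,"x": -0.005,"y": 0,"z": 0,"roll": 0},{"grip": 1,"x": -0.005,"y": 0,"z": 0,"roll": 0},{"grip": 1,"x": -0.005,"y": 0,"z": 0,"roll": 0}]}}

```text
time: 29.92
tool_pos: [0.5289, -0.0112, 0.1324]
orientation: [-1.926, -2.469, -0.008]
wrist_force: [-4.1, 19.9, -0.8]
width: 0.0
grasp_force: 10.4
```

Request:
{"name": "play_rows", "arguments": {"targets": [{"grip": 1,"x": 0.02,"y": 0,"z": 0,"roll": 0},{"grip": 1,"x": 0.04,"y": 0,"z": 0,"roll": 0},{"grip": 1,"x": 0.05,"y": 0,"z": -0.02,"roll": 0},{"grip": 1,"x": 0.05,"y": 0,"z": -0.05,"roll": 0},{"grip": 1,"x": 0.05,"y": 0,"z": -0.09,"roll": 0},{"grip": 1,"x": 0.04,"y": 0,"z": -0.12,"roll": 0},{"grip": 1,"x": 0.01,"y": 0,"z": -0.15,"roll": 0},{"grip": 1,"x": -0.02,"y": 0,"z": -0.16,"roll": 0},{"grip": 1,"x": -0.05,"y": 0,"z": -0.16,"roll": 0},{"grip": 1,"x": -0.05,"y": 0,"z": -0.16,"roll": 0}]}}

```text
time: 30.75
tool_pos: [0.5448, -0.0696, 0.2966]
orientation: [1.932, 2.467, -0.002]
wrist_force: [-0.5, 0.3, -0.4]
width: 0.002
grasp_force: 0.0
```

```bash
python3 - <<'E'
from h import *
o=telemetry.get_obs();print(o['time'],o['tool_pos']);lever()
E
```

```text
30.75 [ 0.54482145 -0.06964993  0.29656075]
lever [258 137  33  34 861] [273.87804878 153.29384437] (np.float64(1.0223130740524644), np.float64(0.6400000000000012))
```

```bash
python3 -c "
from station import finish_job
print(finish_job())"
```

```text
the job is handed in; nothing more can be done
None
```

The changeover is finished and handed in at about 31 s: lever hard over to green at about 0.64 rad, blue gate down on its stop, green gate raised to its stop, and the sole released about 3 mm from the middle of the green rest. The lever slipped from the gripper on the first pull, at about -0.3 rad, so I pushed it to centre instead. No verdict came back.

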